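Show the parts for the wheel-stud job

ROBOT

A 7-joint arm with a two-finger parallel gripper is mounted at the origin on the work surface. World frame = base frame: x ahead of the robot, y to its left, z up, the work surface at z = 0. Lengths are in m, angles in rad, forces in N, time in s.
With the tool pointing down it reaches from about 0.4 to 0.85 m from the base axis. Payload 4.5 kg.
Tool frame: the origin (TCP) lies between the finger pads, 19 mm behind the fingertips; this is the grasp point; z points along the fingers, y is the line along which they close (so a half turn about z gives the same grasp; the last joint's range is limited). The gripper opens to 88 mm and grips with 3 to 60 N. Pads are 18 mm wide; open, the fingers measure 123 mm over their backs; the gripper's body (75 mm by 187 mm) begins 45 mm behind the grasp point.
Start: joints at [-1.266, 0.689, -0.195, 1.565, 0.157, 0.902, -0.215], TCP at [0.167, 0.602, 0.257] pointing down, gripper open.
Joint ranges: [-3.01, 3.01], [-0.46, 2.08], [-1.47, 1.51], [0.13, 2.56], [-1, 4.14], [0.04, 2.09], [-2.66, 2.66]. Speed limits (rad/s): [2.57, 2.57, 3.14, 3.14, 3.14, 3.14, 3.14].

INTERFACE

Orientations are given as a unit quaternion [x, y, z, w].
In Python, from plant import r gives the robot as it stands.
- The arm moves only by the tool step_arm, never from a script. Its argument "motion" is a list of rows, each an object with "dp": the shift along the tool's x, y, z in mm, a list of three; "twist": the turn, a rotation vector about the tool's x, y, z in rad, a list of three; "hand": the opening, from -1 (shut) to 1 (fully open). In form: [{"dp": [dx, dy, dz], "twist": [rx, ry, rz], "hand": hand}, ...]. A call has 1 to 5 rows; each row is the pose to reach, as a shift and turn from the pose commanded when the call began, along the tool's axes at that moment; what a row does not reach only later rows make up. A row lasts 1/8 s, in which the tool goes at most 62.5 mm and 10.7 degrees, less where a joint would pass 70% of its speed; a pose out of reach is approached as far as the arm can. A call with a gripper value outside its range is refused whole. The fingers move at their own pace and stop on an object; "force" is the grip in N (left out, the last holds). Time passes only in rows, so rows that repeat a pose let the fingers close. It gives the time, the measured TCP pose, the force, the opening and the grip force at its end, in the units of the state.
- r.get_state(): the state, without advancing time (a new reading comes with each control period).
- r.snapshot(name): name is "scene" or "top" or "wrist"; returns a dict with "pixels" (400x640x3 uint8, red, green, blue), "depth" (400x640 float32, m along the optical axis (not along the pixel's ray), 0 where there is no reading), "fx", "fy", "cx", "cy" (pixels), "D" ([k1, k2, p1, p2, k3] as OpenCV has them; the pictures are not rectified), "xyz" and "orientation" of the camera in the world; the wrist camera has in their place "mount" (4x4, takes a point from camera to tool coordinates, whose origin is the TCP and whose axes are the flange's). Camera axes: x right, y down, z forward; pixel columns grow to the right and rows downward; lengths in m; the calibration is good to about 2 mm. A picture is of the moment at which its call begins: read the wrist's pose just before it.
- r.finish_job(): hands the job in; it is judged then, once.
Trained networks look in the newest picture that a camera, given by its name, has taken for a name from the list of things; names that differ only in an ending like _2 or _b are one class to them, and where a whole thing is asked for, a point or a joint stands for the part that bears it (a point fixed in the world has none). Each returns a list of dicts, best first, with "score" (0 to 1); they miss things now and then, are a little off and sometimes report something else, mostly with a low value. They report only what shows in the picture. A call takes as long as a camera call. They do not tell look-alikes from the thing itself.
- r.search_frame(camera, thing): "at" ([x, y, z] in m, in the coordinates of the camera as it stood for that picture, good to about 4 mm: the middle of the surface that is visible of it).
The state is a dict: "clock": time; "q": joint angles; "qd": joint speeds; "joint_torque": joint torques, N m; "tool_pos": TCP position; "eef_rot": TCP orientation; "contact_force": force on the tool from outside, world axes, zero at the start; "moment": the same for the moment, N m; "opening": opening from 0.0 (shut) to 1.0 (fully open); "finger_force": force on a finger pad.
Only numpy, scipy, OpenCV 4.12 (cv2) and the standard library are available. Lean on these libraries where they do the work, as an engineer would, in place of code of your own. Each camera call takes 0.05 s, during which the arm holds its last target. There are 200 camera calls.

TASK

Show a helper what the wheel-stud job needs: with the fingertips push the clip tray's half-raised flap all the way back, then point straight down at the orange clip in the tray and hold still there for two seconds, then point the same way at the green deep socket and finish still pointing at it after two seconds. Pointing means fingertips centred two or three centimetres above the top of the thing without touching it. Touch nothing but the tray and its flap: grasp, lift or shift nothing else.

Things in the scene. Friction and masses are not known exactly. Their poses are not given: they have to be found in the camera images.
- clip_tray: black plastic open tray screwed to the shelf, 150 (its x) x 72 (its y) x 30 mm high, walls and floor 4 mm, with three compartments side by side along its x (middles at about x = -48, 0, +48 mm); screw ears 4 mm thick reach 28 mm beyond its two x ends. Origin: centre of its underside. It is yawed up to 0.35 rad from the world axes; a flap is hinged along its whole +y rim
- tray_flap (a joint): angle of the tray's black flap (146 mm along the hinge, 70 mm hinge to free edge, 4 mm thick): 0 = shut flat on the tray's top; grows as the free edge swings up and over to the tray's +y; 1.57 = upright; 2.2 = stop, all the way back. Starts at 0.75 to 1.1, partly covering the clips. Friction hinge (about 0.05 N m): it stays where it is left; 1 to 2 N at a fingertip moves it
- flap_hinge (a point): middle of the flap's hinge line, fixed on the tray: 36 mm along the tray's +y from its origin, 30 mm above the shelf; the hinge runs along the tray's x
- flap_edge (a point): middle of the flap's free edge on its underside (the side a push from the tray's -y meets), 70 mm from the hinge line
- orange_clip: orange plastic push-in trim clip standing head down on the tray floor in one of the three compartments (which one varies): head disc 22 mm across and 4 mm thick, stem 13 mm across at most, 20 mm high in all, so its top lies 24 mm above the shelf, below the tray's rim. Loose. Origin: centre of its underside
- orange_clip_top (a point): centre of the top of the orange clip's stem
- white_clip: white clip of the same form in another compartment, loose; not to be touched
- blue_clip: blue clip of the same form in another compartment, loose; not to be touched
- green_socket: green steel deep socket standing upright on the shelf, loose: 31 mm across at the foot, 28 mm above, 80 mm high, dark mouth at the top. Origin: centre of its underside. It stands in a row with the two other sockets in any order, axes at least 50 mm apart
- green_socket_top (a point): centre of the green socket's top face
- chrome_socket: bare metal deep socket of the same form and size (80 mm high), standing, loose; not to be touched
- black_socket: black short socket, 31 mm across, 45 mm high, standing, loose; not to be touched
- stud_installer: blue aluminium wheel stud installer, round, 60 mm across, 44 mm high with a steel bearing on top, loose; not to be touched
- saucer: white ceramic saucer, 140 mm across, 20 mm high, loose; not to be touched
- canister: clear plastic canister with a white screw top, 84 mm across, 120 mm high, loose; not to be touched
There are look-alikes about, which are no part of the job. Several things have the shape of the clip_tray; the one meant has the colours described above. What is meant by the green_socket is not purple, and is the smaller of those in its own colour.

How it is judged:
On the way, in this order (a step that is already met when the one before it is completed fails the run):
1. the flap is pushed all the way back (value of joint tray_flap above 1.9 rad), for 0.2 s.
2. pointing straight down at the orange clip, flap still back (value of joint tray_flap above 1.9 rad and horizontal distance between the grasp point and orange_clip_top below 0.02 m and z of the grasp point in the frame of orange_clip_top between 0.019 and 0.07 m and angle between the grasp point's own z axis and vertical above 2.6 rad), for 1.5 s.
3. pointing straight down at the green deep socket (value of joint tray_flap above 1.9 rad and horizontal distance between the grasp point and green_socket_top below 0.02 m and z of the grasp point in the frame of green_socket_top between 0.019 and 0.07 m and angle between the grasp point's own z axis and vertical above 2.6 rad), for 1.5 s.
At the end, for the whole second after the job is handed in: The flap is back past 1.9 rad; the TCP is within 20 mm of the green socket's axis and 19 to 70 mm above its top, tool within about 30 degrees of straight down; every clip, socket and other loose thing is within 8 mm of where it started and the green socket stands upright at rest (all of step 3 and distance of each of orange_clip, white_clip, blue_clip, green_socket, chrome_socket, black_socket, stud_installer, saucer, canister from where it was at the start of the episode below 0.008 m and angle between green_socket's own z axis and vertical below 0.1 rad and linear speed of green_socket below 0.02 m/s); the robot touches nothing.
It fails at once if the robot touches a clip (contact force between any of the fingers, the arm and orange_clip above 0.3 N or contact force between any of the fingers, the arm and white_clip above 0.3 N or contact force between any of the fingers, the arm and blue_clip above 0.3 N).
It fails at once if the robot touches a socket (contact force between any of the fingers, the arm and green_socket above 0.3 N or contact force between any of the fingers, the arm and chrome_socket above 0.3 N or contact force between any of the fingers, the arm and black_socket above 0.3 N).
It fails at once if the robot touches the installer, saucer or canister (contact force between any of the fingers, the arm and stud_installer above 0.3 N or contact force between any of the fingers, the arm and saucer above 0.3 N or contact force between any of the fingers, the arm and canister above 0.3 N).
It fails at once if a loose thing is shifted or lifted (distance of any of orange_clip, white_clip, blue_clip, green_socket, chrome_socket, black_socket, stud_installer, saucer, canister from where it was at the start of the episode above 0.01 m).
It also fails if it takes over 59 s, if anything falls off the work surface, if the arm or the gripper's body presses on something with over 40 N, if the wrist force passes 120 N, or if a joint passes its speed limit or range.

## Working session

There is one attempt and no reset: what is moved stays moved. The work goes in short steps, Python scripts to look and compute and a tool call to move; the robot and the scene stay as the last step left them, time stands still between calls to the robot, and variables do not carry over. Pictures are saved under pics/ and viewed, at most 10 in all, crops included, and the job is handed in when it is done.

Besides the shell and the picture viewer there is one more tool, called by a JSON object that holds its "name" and its "arguments". step_arm: Moves the arm, as the interface text tells. Its arguments: {"type":"object","properties":{"motion":{"type":"array"},"force":{"type":"number"}},"required":["motion"]}

```bash
mkdir -p pics
cat > h.py <<'E'
import numpy as np,cv2
from scipy.spatial.transform import Rotation as R
from plant import r
def snap(n):
    st=r.get_state(); s=r.snapshot(n)
    if n=='wrist':
        T=np.eye(4);T[:3,:3]=R.from_quat(st['eef_rot']).as_matrix();T[:3,3]=st['tool_pos'];T=T@np.array(s['mount'])
    else:
        T=np.eye(4);T[:3,3]=s['xyz'];o=np.array(s['orientation'])
        T[:3,:3]=R.from_quat(o).as_matrix() if o.size==4 else o
    s['T']=T; return s
def cloud(s):
    K=np.array([[s['fx'],0,s['cx']],[0,s['fy'],s['cy']],[0,0,1.]])
    h,w=s['depth'].shape
    uv=np.stack(np.meshgrid(np.arange(w),np.arange(h)),-1).reshape(-1,1,2).astype(float)
    n=cv2.undistortPoints(uv,K,np.array(s['D'])).reshape(h,w,2)
    d=s['depth'];P=np.dstack([n*d[...,None],d])
    P=P@s['T'][:3,:3].T+s['T'][:3,3];P[d==0]=np.nan
    return P
def w(s,p): return s['T'][:3,:3]@np.array(p)+s['T'][:3,3]
E
python3 - <<'E'
from h import *
for n in['scene','top']:
    s=snap(n);cv2.imwrite(f'pics/{n}.png',s['pixels'][...,::-1]);np.savez(f'{n}.npz',P=cloud(s),im=s['pixels'])
    print(n,s['T'].round(3).tolist(),s['fx'])
    for t in['clip_tray','tray_flap','orange_clip','white_clip','blue_clip','green_socket','chrome_socket','black_socket','stud_installer','saucer','canister']:
        print(t,[(w(s,d['at']).round(3).tolist(),round(d['score'],2)) for d in r.search_frame(n,t)])
print(r.get_state())
E
```

```text
scene [[-0.284, 0.696, -0.659, 1.371], [0.959, 0.217, -0.184, 0.262], [0.015, -0.685, -0.729, 1.01], [0.0, 0.0, 0.0, 1.0]] 508.2344013275398
clip_tray [([0.322, 0.194, 0.037], 0.9), ([0.563, 0.223, 0.042], 0.72), ([0.54, 0.435, 0.035], 0.56), ([0.482, -0.128, 0.048], 0.16)]
tray_flap [([0.302, 0.197, 0.03], 0.89), ([0.525, 0.433, 0.034], 0.68), ([0.548, 0.228, 0.066], 0.61), ([0.56, 0.217, 0.043], 0.37), ([0.533, -0.02, 0.054], 0.32)]
orange_clip []
white_clip []
blue_clip [([0.538, -0.351, 0.093], 0.23)]
green_socket [([0.409, -0.124, 0.071], 0.95), ([0.562, -0.133, 0.053], 0.87), ([0.482, -0.13, 0.053], 0.73)]
chrome_socket [([0.531, -0.017, 0.053], 0.57)]
black_socket [([0.518, -0.208, 0.031], 0.76), ([0.479, -0.127, 0.048], 0.67)]
stud_installer [([0.74, 0.019, 0.034], 0.8), ([0.546, 0.228, 0.065], 0.72)]
saucer [([0.699, -0.266, 0.014], 0.58)]
canister [([0.541, -0.351, 0.091], 0.95)]
top [[0.012, -0.99, 0.138, 0.313], [-1.0, -0.013, -0.008, 0.035], [0.01, -0.138, -0.99, 1.612], [0.0, 0.0, 0.0, 1.0]] 510.5007738689528
clip_tray [([0.531, 0.212, 0.029], 0.94), ([0.298, 0.195, 0.0
[... 582 characters left out ...]
,  0.68910462, -0.19463925,  1.56532039,  0.15731346,
        0.90250859, -0.2150811 ]), 'qd': array([-1.15407082e-03, -8.10801920e-04, -2.25777810e-03, -8.66236419e-04,
       -6.75954326e-04, -3.79737891e-04, -1.59364728e-05]), 'joint_torque': array([-4.18857917e-04, -5.27513695e+01, -1.26693584e+00, -1.53744954e+01,
       -5.17782080e-02, -6.61163431e-04,  2.36519327e-05]), 'tool_pos': array([0.16714525, 0.60224367, 0.25743538]), 'eef_rot': array([ 1.34941568e-01,  9.90853558e-01,  2.41024515e-05, -7.90723290e-06]), 'contact_force': array([-0.35930813, -1.07877872, -0.34782128]), 'moment': array([-0.00188498,  0.00444235, -0.02137711]), 'finger_force': 0.0, 'opening': 0.9985468471121748}
```

View pics/top.png

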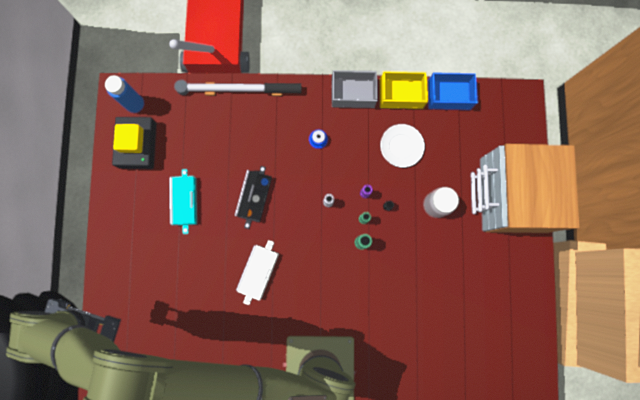

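View pics/scene.png

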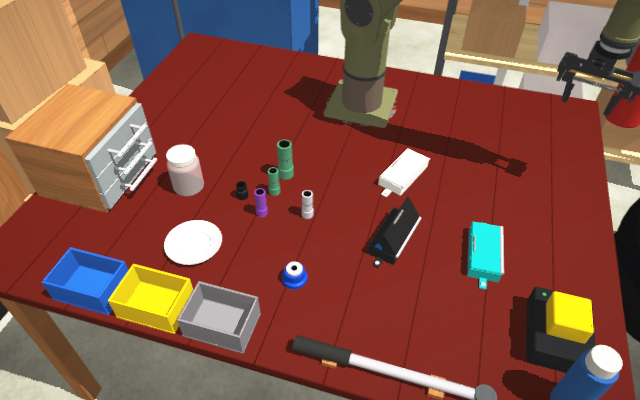

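Run:
```python
from h import *
T=np.load('top.npz');S=np.load('scene.npz')
a=cv2.resize(T['im'][155:255,215:395],None,fx=4.4,fy=3,interpolation=3)[:, :]
a=cv2.resize(T['im'][155:255,215:395],(792,440),interpolation=3)
cv2.imwrite('pics/c1.png',a[...,::-1])
b=cv2.resize(S['im'][130:280,225:435],(798,570),interpolation=3)
cv2.imwrite('pics/c2.png',b[...,::-1])
for n,D in(('top',T),('scene',S)):
    P=D['P'].reshape(-1,3);im=D['im'].reshape(-1,3).astype(int)
    m=(abs(P[:,0]-.53)<.13)&(abs(P[:,1]-.215)<.08)&(P[:,2]>.015)
    Q=P[m];print(n,len(Q),Q.min(0).round(3),Q.max(0).round(3))
    for z in np.arange(.015,.1,.01):
        k=Q[(Q[:,2]>=z)&(Q[:,2]<z+.01)]
        if len(k)>5: print(z.round(3),len(k),k.mean(0).round(3),k.min(0).round(3),k.max(0).round(3), np.linalg.svd(k[:,:2]-k[:,:2].mean(0),full_matrices=False)[2][0].round(2))
    # sockets
    for c in[(.466,-.13),(.385,-.12),(.548,-.13),(.53,-.02)]:
        m=(np.hypot(P[:,0]-c[0],P[:,1]-c[1])<.035)&(P[:,2]>.02)
        k=P[m];zt=np.nanpercentile(k[:,2],95);t=k[k[:,2]>zt-.008]
        print('sock',c,len(k),zt.round(3),k[:,2].max().round(3),t.mean(0).round(3),((t.min(0)+t.max(0))/2).round(3),np.ptp(t,axis=0).round(3),np.median(im[m],axis=0))
```

```text
top 787 [0.451 0.16  0.015] [0.611 0.268 0.098]
0.015 75 [0.53  0.194 0.021] [0.454 0.16  0.015] [0.601 0.26  0.025] [-0.95  0.3 ]
0.025 163 [0.529 0.205 0.03 ] [0.451 0.162 0.025] [0.611 0.268 0.035] [-0.96  0.27]
0.035 112 [0.536 0.244 0.039] [0.462 0.177 0.035] [0.61  0.267 0.045] [-0.98  0.22]
0.045 75 [0.537 0.239 0.05 ] [0.467 0.22  0.045] [0.608 0.26  0.055] [-0.97  0.24]
0.055 79 [0.534 0.233 0.06 ] [0.466 0.212 0.055] [0.606 0.252 0.064] [-0.97  0.23]
0.065 96 [0.534 0.225 0.07 ] [0.464 0.205 0.065] [0.604 0.245 0.075] [-0.97  0.23]
0.075 86 [0.533 0.217 0.081] [0.46  0.197 0.075] [0.601 0.235 0.085] [-0.97  0.23]
0.085 99 [0.531 0.212 0.089] [0.463 0.191 0.085] [0.6   0.233 0.095] [-0.97  0.24]
sock (0.466, -0.13) 96 0.087 0.088 [ 0.466 -0.133  0.083] [ 0.465 -0.134  0.083] [0.024 0.025 0.009] [ 71.5 122.   96.5]
sock (0.385, -0.12) 191 0.12 0.124 [ 0.391 -0.126  0.116] [ 0.391 -0.126  0.118] [0.035 0.038 0.013] [ 75. 125. 100.]
sock (0.548, -0.13) 100 0.085 0.086 [ 0.548 -0.137  0.081] [ 0.548 -0.137  0.082] [0.025 0.025 0.009] [112.5  62.5 149.5]
sock (0.53, -0.02) 94 0.0
[... 593 characters left out ...]
 [0.465 0.202 0.065] [0.611 0.242 0.075] [ 0.97 -0.23]
0.075 170 [0.538 0.216 0.08 ] [0.458 0.191 0.075] [0.61  0.235 0.085] [ 0.97 -0.23]
0.085 152 [0.54  0.21  0.088] [0.463 0.19  0.085] [0.605 0.227 0.093] [ 0.97 -0.23]
sock (0.466, -0.13) 238 0.083 0.085 [ 0.471 -0.133  0.08 ] [ 0.47  -0.133  0.08 ] [0.031 0.027 0.01 ] [ 76. 122.  92.]
sock (0.385, -0.12) 489 0.116 0.121 [ 0.398 -0.126  0.114] [ 0.396 -0.127  0.115] [0.042 0.039 0.013] [ 75. 123.  92.]
sock (0.548, -0.13) 243 0.083 0.086 [ 0.554 -0.137  0.081] [ 0.552 -0.138  0.08 ] [0.029 0.029 0.01 ] [125.  63. 150.]
sock (0.53, -0.02) 248 0.083 0.086 [ 0.524 -0.021  0.08 ] [ 0.524 -0.021  0.081] [0.031 0.028 0.011] [171.  156.5 156. ]
```

View pics/c1.png

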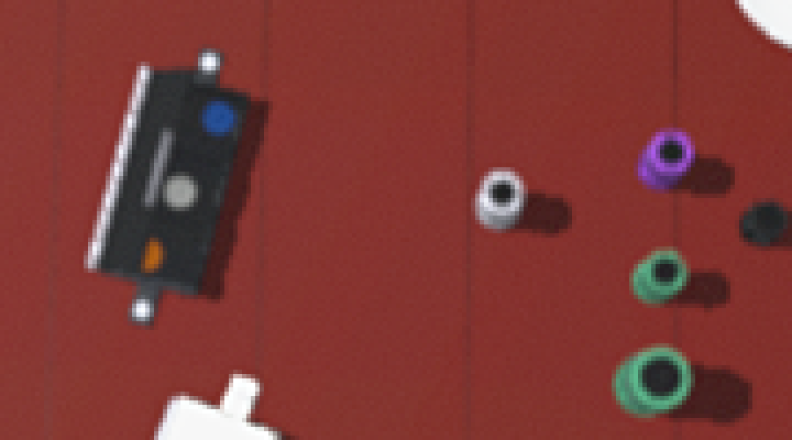

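View pics/c2.png

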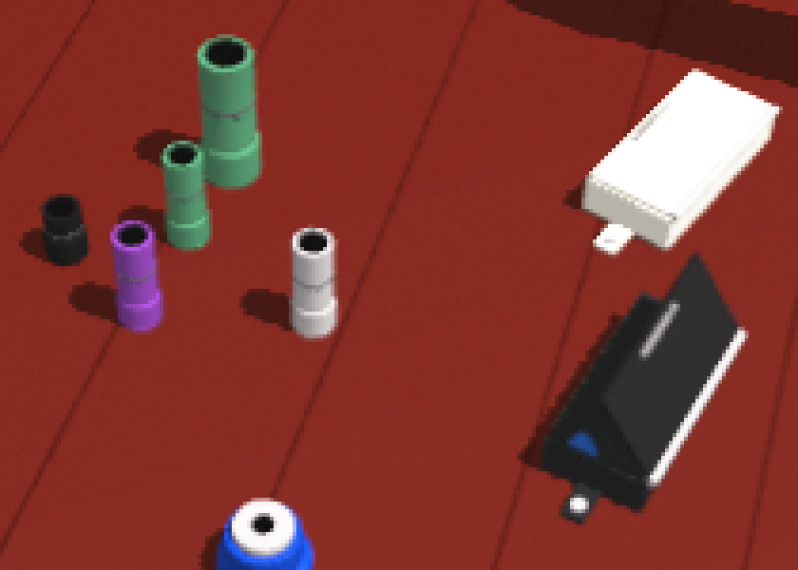

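Black tray (top px 254,196) rather than the cyan (184,200) or white (258,272) one. The orange clip shows at about (249,213), in the -x compartment. There are two green sockets, at (365,217) and (364,241). I take the one at (365,217) because it is 80 mm high, while the other is 118 mm. The one at (367,191) is purple. Both crops confirm this. The flap starts at about 1.0 rad, with its hinge on the world +y side and tray yaw of about -0.235.

{"name": "step_arm", "arguments": {"motion": [{"dp": [-49,-35,0],"twist": [0,0,0],"hand": -1},{"dp": [-98,-70,0],"twist": [0,0,0],"hand": -1},{"dp": [-147,-104,0],"twist": [0,0,0],"hand": -1},{"dp": [-196,-139,0],"twist": [0,0,0],"hand": -1},{"dp": [-245,-173,0],"twist": [0,0,0],"hand": -1}], "force": 20}}

```text
clock: 1.82
tool_pos: [0.3582, 0.3686, 0.2577]
eef_rot: [0.135, 0.991, 0.0, 0.0]
contact_force: [1.6, 0.4, 0.3]
opening: 0.459
finger_force: 0.0
```

{"name": "step_arm", "arguments": {"motion": [{"dp": [-49,-35,0],"twist": [0,0,0],"hand": -1},{"dp": [-98,-70,0],"twist": [0,0,0],"hand": -1},{"dp": [-147,-104,0],"twist": [0,0,0],"hand": -1},{"dp": [-196,-139,0],"twist": [0,0,0],"hand": -1},{"dp": [-214,-151,0],"twist": [0,0,0],"hand": -1}]}}

```text
clock: 2.45
tool_pos: [0.5253, 0.1626, 0.2573]
eef_rot: [0.138, 0.99, -0.001, 0.001]
contact_force: [-0.4, -0.2, -0.1]
opening: -0.0
finger_force: 0.0
```

{"name": "step_arm", "arguments": {"motion": [{"dp": [0,0,0],"twist": [0,0,0],"hand": -1},{"dp": [0,0,0],"twist": [0,0,0],"hand": -1},{"dp": [0,0,0],"twist": [0,0,0],"hand": -1}]}}

```text
clock: 2.82
tool_pos: [0.5217, 0.1692, 0.2576]
eef_rot: [0.133, 0.991, 0.0, -0.0]
contact_force: [0.5, -0.1, 1.1]
opening: 0.002
finger_force: 0.0
```

{"name": "step_arm", "arguments": {"motion": [{"dp": [0,0,45],"twist": [0,0,0],"hand": -1},{"dp": [0,0,90],"twist": [0,0,0],"hand": -1},{"dp": [0,0,135],"twist": [0,0,0],"hand": -1},{"dp": [0,0,168],"twist": [0,0,0],"hand": -1},{"dp": [0,0,168],"twist": [0,0,0],"hand": -1}]}}

```text
clock: 3.45
tool_pos: [0.5207, 0.168, 0.0877]
eef_rot: [0.134, 0.991, -0.001, -0.002]
contact_force: [-0.1, 0.5, 1.0]
opening: 0.005
finger_force: 0.0
```

{"name": "step_arm", "arguments": {"motion": [{"dp": [0,10,0],"twist": [0,0,0],"hand": -1},{"dp": [0,20,0],"twist": [0,0,0],"hand": -1},{"dp": [0,30,0],"twist": [0,0,0],"hand": -1},{"dp": [0,40,0],"twist": [0,0,0],"hand": -1},{"dp": [0,48,0],"twist": [0,0,0],"hand": -1}]}}

```text
clock: 4.08
tool_pos: [0.5359, 0.2143, 0.0897]
eef_rot: [0.135, 0.991, 0.0, 0.0]
contact_force: [0.5, -0.6, 1.3]
opening: 0.005
finger_force: 0.6
```

Run:
```python
from h import *
s=snap('scene');cv2.imwrite('pics/s2.png',cv2.resize(s['pixels'][130:280,225:435],(798,570))[...,::-1])
print(r.get_state()['contact_force'],r.get_state()['tool_pos'])
```

```text
[1.65917291 1.63804431 0.96046181] [0.53620798 0.21587389 0.08966247]
```

View pics/s2.png

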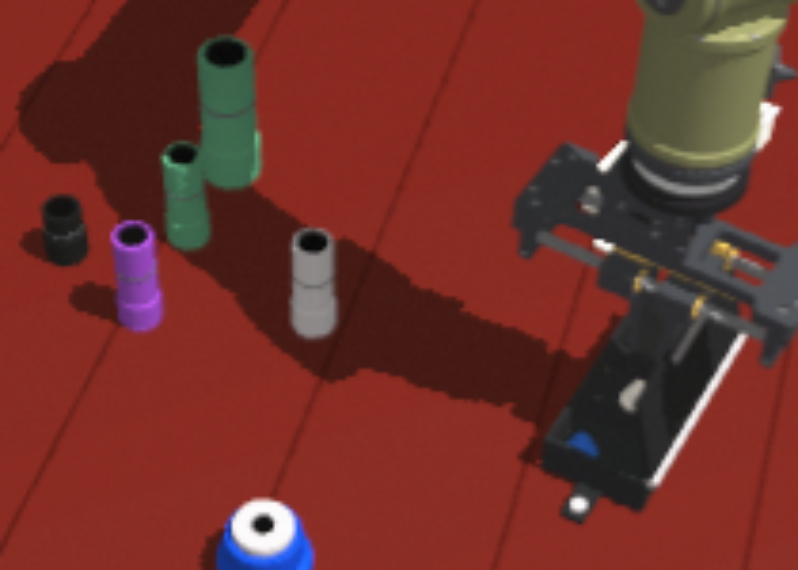

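The crop shows the fingers at about (680,350) pushing the flap up from inside, with white and blue clips undisturbed. I'll carry on pushing.

{"name": "step_arm", "arguments": {"motion": [{"dp": [0,8,0],"twist": [0,0,0],"hand": -1},{"dp": [0,16,0],"twist": [0,0,0],"hand": -1},{"dp": [0,24,0],"twist": [0,0,0],"hand": -1},{"dp": [0,32,0],"twist": [0,0,0],"hand": -1},{"dp": [0,40,0],"twist": [0,0,0],"hand": -1}]}}

```text
clock: 4.75
tool_pos: [0.5463, 0.2523, 0.0892]
eef_rot: [0.135, 0.991, -0.0, -0.0]
contact_force: [-0.5, -0.7, 0.0]
opening: 0.006
finger_force: 0.6
```

{"name": "step_arm", "arguments": {"motion": [{"dp": [0,3,0],"twist": [0,0,0],"hand": -1},{"dp": [0,6,0],"twist": [0,0,0],"hand": -1},{"dp": [0,9,0],"twist": [0,0,0],"hand": -1},{"dp": [0,9,0],"twist": [0,0,0],"hand": -1}]}}

```text
clock: 5.25
tool_pos: [0.5489, 0.2612, 0.0895]
eef_rot: [0.135, 0.991, 0.0, 0.0]
contact_force: [0.0, 0.3, 0.4]
opening: 0.004
finger_force: 0.1
```

Run:
```python
from h import *
P=cloud(snap('scene')).reshape(-1,3);c,sn=np.cos(.235),np.sin(.235)
d=P-[.534,.214,0];x=d[:,0]*c-d[:,1]*sn;y=d[:,0]*sn+d[:,1]*c
m=(x>.035)&(x<.072)&(y>.0)&(y<.12)&(P[:,2]>.03)&(P[:,2]<.12)
for z in np.arange(.03,.11,.008):
    k=m&(P[:,2]>=z)&(P[:,2]<z+.008)
    if k.any(): print(z.round(3),k.sum(),np.percentile(y[k],[5,50,95]).round(3))
```

```text
0.03 33 [0.029 0.033 0.038]
0.038 18 [0.038 0.041 0.043]
0.046 19 [0.043 0.045 0.047]
0.054 22 [0.048 0.05  0.054]
0.062 18 [0.054 0.056 0.058]
0.07 22 [0.058 0.061 0.064]
0.078 20 [0.064 0.067 0.07 ]
0.086 29 [0.069 0.072 0.074]
```

{"name": "step_arm", "arguments": {"motion": [{"dp": [0,-15,0],"twist": [0,0,0],"hand": -1},{"dp": [0,-40,0],"twist": [0,0,0],"hand": -1},{"dp": [0,-40,-50],"twist": [0,0,0],"hand": -1},{"dp": [20,-40,-90],"twist": [0,0,0],"hand": -1},{"dp": [20,-40,-90],"twist": [0,0,0],"hand": -1}]}}

```text
clock: 5.92
tool_pos: [0.519, 0.228, 0.1822]
eef_rot: [0.135, 0.991, 0.002, 0.002]
contact_force: [0.8, -0.0, -0.3]
opening: 0.006
finger_force: 0.0
```

{"name": "step_arm", "arguments": {"motion": [{"dp": [0,0,0],"twist": [0,0,0],"hand": -1},{"dp": [0,0,0],"twist": [0,0,0],"hand": -1}]}}

```text
clock: 6.18
tool_pos: [0.5185, 0.2265, 0.1781]
eef_rot: [0.135, 0.991, -0.001, -0.001]
contact_force: [-0.1, 0.4, 0.4]
opening: 0.01
finger_force: 0.0
```

Run:
```python
from h import *
for n in('wrist','top','scene'):
    s=snap(n);P=cloud(s);im=s['pixels']
    if n=='wrist': cv2.imwrite('pics/w1.png',im[...,::-1])
    h=cv2.cvtColor(im,cv2.COLOR_RGB2HSV)
    m=(h[...,0]>8)&(h[...,0]<22)&(h[...,1]>150)&(h[...,2]>70)&(np.hypot(P[...,0]-.487,P[...,1]-.225)<.06)
    k=P[m]
    print(n,m.sum(),np.argwhere(m).mean(0) if m.any() else '',k.mean(0).round(4) if len(k) else '')
    if len(k):
        z=np.percentile(k[:,2],90);t=k[k[:,2]>z-.005];print(z.round(3),len(t),t.mean(0).round(4),np.ptp(t,axis=0).round(3),((k.min(0)+k.max(0))/2).round(4))
    for t in('orange_clip','green_socket'): print([(w(s,d['at']).round(3).tolist(),round(d['score'],2)) for d in r.search_frame(n,t)])
print(r.get_state()['tool_pos'])
```

```text
wrist 349 [155.76504298 314.89971347] [0.4821 0.2321 0.0123]
0.022 125 [0.4823 0.2316 0.0211] [0.012 0.012 0.008] [0.4832 0.2318 0.0141]
[([0.481, 0.229, 0.006], 0.54)]
[([0.472, -0.122, 0.017], 0.71)]
top 0  
[]
[([0.386, -0.124, 0.117], 0.52)]
scene 71 [216.25352113 406.01408451] [0.4889 0.2326 0.0392]
0.25 8 [0.5178 0.243  0.2529] [0.019 0.063 0.009] [0.4979 0.228  0.13  ]
[([0.487, 0.231, 0.01], 0.54)]
[([0.48, -0.129, 0.051], 0.81), ([0.411, -0.123, 0.07], 0.78), ([0.487, 0.23, 0.01], 0.21)]
[0.51874477 0.22756048 0.17928161]
```

View pics/w1.png

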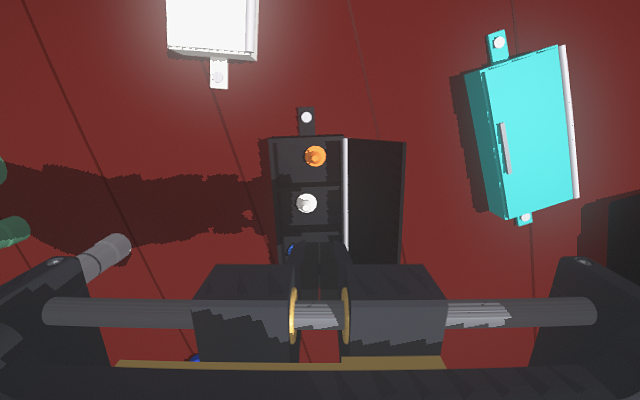

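The wrist view shows the flap lying back, with its free edge at (405,190). The orange clip is at (315,156), which puts its top at about (0.484, 0.231, 0.022), close to the expected 0.024.

{"name": "step_arm", "arguments": {"motion": [{"dp": [34,-6,0],"twist": [0,0,0],"hand": -1},{"dp": [34,-6,40],"twist": [0,0,0],"hand": -1},{"dp": [34,-6,75],"twist": [0,0,0],"hand": -1},{"dp": [34,-6,100],"twist": [0,0,0],"hand": -1},{"dp": [34,-6,109],"twist": [0,0,0],"hand": -1}]}}

```text
clock: 7.25
tool_pos: [0.4838, 0.2307, 0.0692]
eef_rot: [0.135, 0.991, -0.001, -0.001]
contact_force: [1.4, -0.4, 0.2]
opening: 0.011
finger_force: 0.0
```

{"name": "step_arm", "arguments": {"motion": [{"dp": [0,0,0],"twist": [0,0,0],"hand": -1},{"dp": [0,0,0],"twist": [0,0,0],"hand": -1},{"dp": [0,0,0],"twist": [0,0,0],"hand": -1},{"dp": [0,0,0],"twist": [0,0,0],"hand": -1},{"dp": [0,0,0],"twist": [0,0,0],"hand": -1}]}}

```text
clock: 7.88
tool_pos: [0.4845, 0.2309, 0.0707]
eef_rot: [0.135, 0.991, 0.0, 0.0]
contact_force: [-0.8, 1.1, 0.3]
opening: 0.004
finger_force: 0.0
```

Run:
```python
from h import *
print(r.get_state()['tool_pos'],r.get_state()['contact_force'])
s=snap('wrist');cv2.imwrite('pics/w2.png',s['pixels'][...,::-1])
P=cloud(s);h=cv2.cvtColor(s['pixels'],cv2.COLOR_RGB2HSV)
m=(h[...,0]>8)&(h[...,0]<20)&(h[...,1]>170)&(h[...,2]>70)&(P[...,2]<.04)&(np.hypot(P[...,0]-.485,P[...,1]-.23)<.03);k=P[m];print(len(k))
if len(k):t=k[k[:,2]>.018];print(t.mean(0),k[:,2].max())
```

```text
[0.48453458 0.23092367 0.07068756] [-0.82065025  1.09102494  0.25002278]
617
[0.48118554 0.23190024 0.02136843] 0.025011325640896392
```

View pics/w2.png

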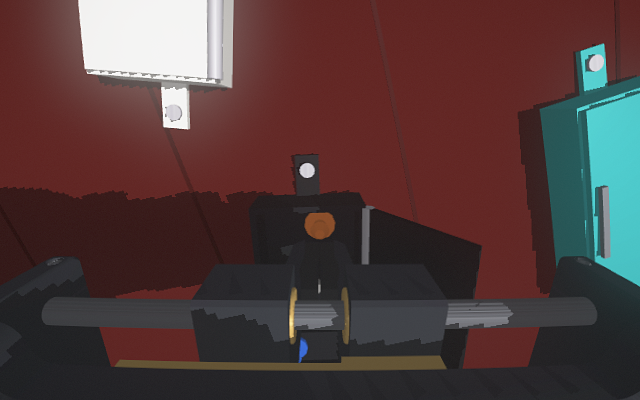

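The fingertips are over the clip (seen at (319,225)), within 4 mm of its axis and 47 mm above its top at the TCP. I'll hold here for another 2 s.

{"name": "step_arm", "arguments": {"motion": [{"dp": [2,0,0],"twist": [0,0,0],"hand": -1},{"dp": [2,0,0],"twist": [0,0,0],"hand": -1},{"dp": [2,0,0],"twist": [0,0,0],"hand": -1},{"dp": [2,0,0],"twist": [0,0,0],"hand": -1},{"dp": [2,0,0],"twist": [0,0,0],"hand": -1}]}}

```text
clock: 8.55
tool_pos: [0.4825, 0.2314, 0.0704]
eef_rot: [0.135, 0.991, 0.0, 0.0]
contact_force: [0.4, -0.5, 0.9]
opening: 0.009
finger_force: 0.0
```

{"name": "step_arm", "arguments": {"motion": [{"dp": [0,0,0],"twist": [0,0,0],"hand": -1},{"dp": [0,0,0],"twist": [0,0,0],"hand": -1},{"dp": [0,0,0],"twist": [0,0,0],"hand": -1},{"dp": [0,0,0],"twist": [0,0,0],"hand": -1},{"dp": [0,0,0],"twist": [0,0,0],"hand": -1}]}}

```text
clock: 9.18
tool_pos: [0.4825, 0.2314, 0.0704]
eef_rot: [0.135, 0.991, 0.0, 0.0]
contact_force: [0.3, 0.1, -0.9]
opening: 0.007
finger_force: 0.0
```

{"name": "step_arm", "arguments": {"motion": [{"dp": [0,0,0],"twist": [0,0,0],"hand": -1},{"dp": [0,0,0],"twist": [0,0,0],"hand": -1},{"dp": [0,0,0],"twist": [0,0,0],"hand": -1},{"dp": [0,0,0],"twist": [0,0,0],"hand": -1},{"dp": [0,0,0],"twist": [0,0,0],"hand": -1}]}}

```text
clock: 9.8
tool_pos: [0.4825, 0.2314, 0.0704]
eef_rot: [0.135, 0.991, 0.0, 0.0]
contact_force: [0.1, -0.8, 0.2]
opening: 0.008
finger_force: 0.0
```

{"name": "step_arm", "arguments": {"motion": [{"dp": [0,0,0],"twist": [0,0,0],"hand": -1},{"dp": [0,0,0],"twist": [0,0,0],"hand": -1},{"dp": [0,0,0],"twist": [0,0,0],"hand": -1},{"dp": [0,0,-60],"twist": [0,0,0],"hand": -1},{"dp": [0,0,-120],"twist": [0,0,0],"hand": -1}]}}

```text
clock: 10.42
tool_pos: [0.4819, 0.2311, 0.191]
eef_rot: [0.135, 0.991, -0.001, -0.001]
contact_force: [0.4, 0.1, -0.4]
opening: 0.005
finger_force: 0.0
```

{"name": "step_arm", "arguments": {"motion": [{"dp": [-13,-55,-30],"twist": [0,0,0],"hand": -1},{"dp": [-26,-110,-30],"twist": [0,0,0],"hand": -1},{"dp": [-39,-165,-30],"twist": [0,0,0],"hand": -1},{"dp": [-52,-220,-30],"twist": [0,0,0],"hand": -1},{"dp": [-65,-275,-30],"twist": [0,0,0],"hand": -1}]}}

```text
clock: 11.05
tool_pos: [0.4713, -0.0528, 0.2205]
eef_rot: [0.135, 0.991, 0.0, 0.0]
contact_force: [1.6, -0.2, 1.3]
opening: 0.002
finger_force: 0.0
```

{"name": "step_arm", "arguments": {"motion": [{"dp": [-10,-45,0],"twist": [0,0,0],"hand": -1},{"dp": [-19,-80,0],"twist": [0,0,0],"hand": -1},{"dp": [-19,-80,0],"twist": [0,0,0],"hand": -1},{"dp": [-19,-80,0],"twist": [0,0,0],"hand": -1},{"dp": [-19,-80,0],"twist": [0,0,0],"hand": -1}]}}

```text
clock: 11.68
tool_pos: [0.4686, -0.1316, 0.2205]
eef_rot: [0.134, 0.991, 0.0, 0.0]
contact_force: [-0.3, -0.5, 0.4]
opening: 0.01
finger_force: 0.0
```

Run:
```python
from h import *
print(r.get_state()['tool_pos'])
for n in('wrist','scene'):
    s=snap(n);P=cloud(s);im=s['pixels']
    if n=='wrist': cv2.imwrite('pics/w3.png',im[...,::-1])
    h=cv2.cvtColor(im,cv2.COLOR_RGB2HSV)
    m=(h[...,0]>50)&(h[...,0]<90)&(h[...,1]>60)&(np.hypot(P[...,0]-.470,P[...,1]+.133)<.035);k=P[m]
    if len(k):
        z=np.percentile(k[:,2],97);t=k[k[:,2]>z-.006];print(n,m.sum(),np.argwhere(m).mean(0),z.round(3),t.mean(0).round(4),((t.min(0)+t.max(0))/2).round(4),np.ptp(t,axis=0).round(3))
```

```text
[ 0.46864311 -0.13155526  0.22045775]
wrist 417 [181.58513189 316.62110312] 0.08 [ 0.4634 -0.1354  0.0791] [ 0.4666 -0.133   0.078 ] [0.025 0.026 0.006]
scene 243 [181.89711934 273.44444444] 0.083 [ 0.4711 -0.1325  0.0811] [ 0.469  -0.1321  0.0824] [0.029 0.026 0.011]
```

View pics/w3.png

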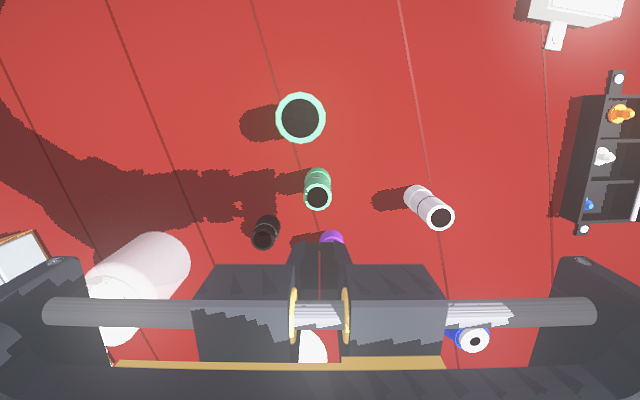

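The wrist view shows the small green socket's mouth at (317,196) and the larger green one separately at (300,118). The target top is at about (0.467, -0.133, 0.080). I'll descend to TCP z of about 0.125.

{"name": "step_arm", "arguments": {"motion": [{"dp": [1,-2,30],"twist": [0,0,0],"hand": -1},{"dp": [1,-2,60],"twist": [0,0,0],"hand": -1},{"dp": [1,-2,80],"twist": [0,0,0],"hand": -1},{"dp": [1,-2,92],"twist": [0,0,0],"hand": -1},{"dp": [1,-2,95],"twist": [0,0,0],"hand": -1}]}}

```text
clock: 12.4
tool_pos: [0.4669, -0.1343, 0.125]
eef_rot: [0.135, 0.991, 0.0, -0.0]
contact_force: [0.3, 1.1, 0.1]
opening: 0.008
finger_force: 0.0
```

{"name": "step_arm", "arguments": {"motion": [{"dp": [0,0,0],"twist": [0,0,0],"hand": -1},{"dp": [0,0,0],"twist": [0,0,0],"hand": -1},{"dp": [0,0,0],"twist": [0,0,0],"hand": -1},{"dp": [0,0,0],"twist": [0,0,0],"hand": -1},{"dp": [0,0,0],"twist": [0,0,0],"hand": -1}]}}

```text
clock: 13.02
tool_pos: [0.467, -0.1348, 0.1255]
eef_rot: [0.135, 0.991, 0.0, 0.0]
contact_force: [0.1, 0.2, -0.4]
opening: 0.004
finger_force: 0.0
```

{"name": "step_arm", "arguments": {"motion": [{"dp": [0,0,0],"twist": [0,0,0],"hand": -1},{"dp": [0,0,0],"twist": [0,0,0],"hand": -1},{"dp": [0,0,0],"twist": [0,0,0],"hand": -1},{"dp": [0,0,0],"twist": [0,0,0],"hand": -1},{"dp": [0,0,0],"twist": [0,0,0],"hand": -1}]}}

```text
clock: 13.65
tool_pos: [0.467, -0.1348, 0.1254]
eef_rot: [0.135, 0.991, 0.0, 0.0]
contact_force: [-0.8, -0.4, 0.7]
opening: 0.004
finger_force: 0.0
```

{"name": "step_arm", "arguments": {"motion": [{"dp": [0,0,0],"twist": [0,0,0],"hand": -1},{"dp": [0,0,0],"twist": [0,0,0],"hand": -1},{"dp": [0,0,0],"twist": [0,0,0],"hand": -1},{"dp": [0,0,0],"twist": [0,0,0],"hand": -1},{"dp": [0,0,0],"twist": [0,0,0],"hand": -1}]}}

```text
clock: 14.28
tool_pos: [0.4669, -0.1348, 0.1254]
eef_rot: [0.135, 0.991, 0.0, -0.0]
contact_force: [0.4, -0.3, 0.6]
opening: 0.006
finger_force: 0.0
```

{"name": "step_arm", "arguments": {"motion": [{"dp": [0,0,0],"twist": [0,0,0],"hand": -1},{"dp": [0,0,0],"twist": [0,0,0],"hand": -1},{"dp": [0,0,0],"twist": [0,0,0],"hand": -1},{"dp": [0,0,0],"twist": [0,0,0],"hand": -1},{"dp": [0,0,0],"twist": [0,0,0],"hand": -1}]}}

```text
clock: 14.9
tool_pos: [0.4669, -0.1348, 0.1254]
eef_rot: [0.135, 0.991, 0.0, -0.0]
contact_force: [-0.2, 0.4, 0.4]
opening: 0.003
finger_force: 0.0
```

Run:
```python
from h import *
print(r.get_state()['tool_pos'])
s=snap('wrist');P=cloud(s);h=cv2.cvtColor(s['pixels'],cv2.COLOR_RGB2HSV)
cv2.imwrite('pics/w4.png',s['pixels'][...,::-1])
m=(h[...,0]>50)&(h[...,0]<90)&(h[...,1]>60)&(np.hypot(P[...,0]-.468,P[...,1]+.133)<.03);k=P[m]
if len(k):print(len(k),k[:,2].max(),k.mean(0))
P=cloud(snap('scene')).reshape(-1,3);c,sn=np.cos(.235),np.sin(.235)
d=P-[.534,.214,0];x=d[:,0]*c-d[:,1]*sn;y=d[:,0]*sn+d[:,1]*c
m=(abs(x)<.072)&(y>.04)&(y<.12)&(P[:,2]>.04)&(P[:,2]<.085)
print('flap',np.pi/2+np.arctan(np.polyfit(P[m,2],y[m],1)[0]))
```

```text
[ 0.46694462 -0.13478938  0.12539226]
1205 0.08117585344773182 [ 0.45733368 -0.13097327  0.05401811]
flap 2.1614139881134884
```

View pics/w4.png

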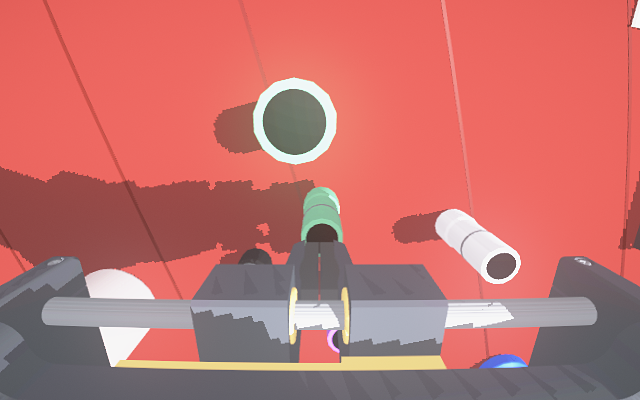

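The fingertips are centred above the small green socket (mouth at (321,232)) with no contact. They have held there for over 2 s, and the flap is at 2.16 rad.

```bash
python3 -c "
from plant import r
print(r.finish_job())"
```

```text
the job is handed in; nothing more can be done
None
```

The job is handed in (it returned no verdict): I pushed the flap back to about 2.16 rad, pointed at the orange clip for over 2 s, and finished pointing at the small green socket, with no sign of touching anything but the flap.

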